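Click the balloon pump's size wheel to the yellow mark and start it

ROBOT

A 6-joint arm with a two-finger parallel gripper is mounted at the origin on the work surface. World frame = base frame: x ahead of the robot, y to its left, z up, the work surface at z = 0. Lengths are in mm, angles in rad, forces in N, time in s.
With the tool pointing down it reaches from about 375 to 975 mm from the base axis. Payload 3.8 kg.
Tool frame: the origin (TCP) lies at the very end of the fingers, on their centre line; the grasp point (between the pads) lies 19 mm behind it; z points along the fingers, y is the line along which they close (so a half turn about z gives the same grasp; the last joint's range is limited). The gripper opens to 85 mm and grips with 20 to 120 N. Pads are 22 mm wide; open, the fingers measure 114 mm over their backs; the gripper's body (76 mm by 85 mm) begins 54 mm behind the grasp point. The pads swing forward as they close: fully open they stand 13 mm farther back than shut.
Start: joints at [1.122, 0.264, 1.604, -0, 1.274, -0.037], TCP at [270.172, 618.567, 231.28] pointing down, gripper open.
Joint ranges: [-2.63, 2.63], [-0.94, 2.18], [0.31, 2.57], [-1.31, 4.45], [0, 2.66], [-2.55, 2.55]. Speed limits (rad/s): [2.57, 2.57, 3.14, 3.14, 3.14, 3.14].

INTERFACE

Orientations are given as a unit quaternion [w, x, y, z].
In Python, from station import ctrl gives the robot as it stands.
- The arm moves only by the tool jog_arm, never from a script. Its argument "targets" is a list of rows, each a list of 7 numbers: the shift along the tool's x, y, z normalised to -1 to 1, where 1 is 0.8 m, then the turn, a rotation vector about the tool's x, y, z normalised to -1 to 1, where 1 is 360 degrees, then the opening, from 0 (shut) to 1 (fully open). A call has 1 to 20 rows; each row is the pose to reach, as a shift and turn from the pose commanded when the call began, along the tool's axes at that moment, turning the shorter way round; what a row does not reach only later rows make up. A row lasts 1/8 s, in which the tool goes at most 62.5 mm and 10.7 degrees, less where a joint would pass 70% of its speed; a pose out of reach is approached as far as the arm can. A call with a number of a shift or a turn outside -1 to 1 is refused whole. A call with a gripper value outside its range is refused whole. The fingers move at their own pace and stop on an object; "newtons" is the grip in N (left out, the last holds). Time passes only in rows, so rows that repeat a pose let the fingers close. It gives the time, the measured TCP pose, the force, the opening and the grip force at its end, in the units of the state.
- ctrl.get_state(): the state, without advancing time (a new reading comes with each control period).
- ctrl.grab_frame(name): name is "scene" or "top"; returns a dict with "frame" (480x640x3 uint8, red, green, blue), "depth" (480x640 float32, mm along the optical axis (not along the pixel's ray), 0 where there is no reading), "fx", "fy", "cx", "cy" (pixels), "k1" (the pictures are not rectified: a ray, as slopes to the right and down, at radius r is drawn at 1 + k1 r^2 times it, then the intrinsics apply), "R" (3x3) and "t" (3): a world point X has camera coordinates R X + t. Camera axes: x right, y down, z forward; pixel columns grow to the right and rows downward; lengths in mm; the calibration is good to about 2 mm. A picture is of the moment at which its call begins.
- ctrl.sign_off(): hands the job in; it is judged then, once.
The state is a dict: "t": time; "joint_positions": joint angles; "dq": joint speeds; "tau": joint torques, N m; "position": TCP position; "eef_rot": TCP orientation; "ft_force": force on the tool from outside, world axes, zero at the start; "wrist_torque": the same for the moment, N m; "grip_width": finger opening in mm; "gripper_force": force on a finger pad.
Only numpy, scipy, OpenCV 4.12 (cv2) and the standard library are available. Lean on these libraries where they do the work, as an engineer would, in place of code of your own. Each camera call takes 0.05 s, during which the arm holds its last target. There are 200 camera calls.

TASK

Set the pink balloon pump to the yellow size: with a fingertip on the tread, flick the black thumbwheel on its deck forward (top edge away from the robot) until the yellow bar has clicked into place between the two white pointers. Only then press the green start button fully down and let it come up again. Work on the pump with the fingertips alone, do not lift or shove it, and leave the purple weights, the frosted cup and the tin standing where they are.

Things in the scene. Friction and masses are not known exactly. Their poses are not given: they have to be found in the camera images.
- pump: Loose electric balloon pump, 1.4 kg: pink housing 160 mm (x) by 240 mm (y), flat white deck 107 mm above the table. Origin: centre of its underside; z up, x points away from the robot towards its two white nozzles, which stand 48 mm above the deck at x +38, y +60 and -60 mm. A carry handle is folded on its back, out to x +103 mm. Do not lift or shove it.
- wheel_top (a point): Top of the thumbwheel's tread: x -30, y +50, z 122 mm of the pump, with the pump's axes; it does not turn with the wheel. Wheel 54 mm across, 20 mm wide, axle along the pump's y; it stands 15 mm out of the deck between two bezel discs 4 mm lower. Rubber tread, friction 1.3: a fingertip pressed on top with about 4 N and drawn 14 mm along x turns it one click, which takes 1.5 to 2 N along the tread.
- wheel_axle (a point): Centre of the thumbwheel, 27 mm below point wheel_top, inside the housing; fixed to the pump, same axes. Bars lie across the tread one click (30 degrees) apart, for settings 1 to 8: white ones that grow wider with the setting, and setting 6, a 17 mm wide yellow bar. The bar on top, between the white pointers, is the one set. Turning forward, the next bars rise out of the deck on the robot's side.
- size_wheel (a joint): Turn of the thumbwheel in rad, growing as its top moves along the pump's +x (forward). It clicks every 0.5236 rad (30 degrees) and springs to the nearest click when let go: setting n rests at (n - 1) x 0.5236. Eight settings, a stop at either end. It starts at setting 1, 2, 3 or 4. Yellow is setting 6, at 2.618.
- start_top (a point): Centre of the top of the green start button, 28 mm across, in a grey collar 44 mm across; at x -30, y -60 mm of the pump, 22 mm above the deck when up (129 mm above the table). Pressed straight down.
- start (a joint): Travel of the start button in m: 0 up, 0.006 fully down. Springs back; 5 N holds it fully down.
- weight0: Purple balloon weight, first from the right (pump's -y end) of the row on the robot's side of the pump (about 130 mm from its origin, 55 mm apart); 44 mm wide, 47 mm tall; origin at the centre of its underside, z up. A bystander.
- weight1: The second weight of the row, like weight0. A bystander.
- weight2: The third weight of the row, like weight0. A bystander.
- weight3: The fourth (leftmost) weight of the row, like weight0. A bystander.
- hurricane_cup: Frosted glass hurricane cup, 88 mm wide, 125 mm tall; origin at the centre of its underside, z up; about 200 mm left or right of the pump's origin. A bystander.
- tealight_tin: Flat steel tea-light tin with a flip-top lid, 66 by 98 mm, 26 mm tall; origin at the centre of its underside, z up; about 210 mm left or right of the pump's origin. A bystander.

How it is judged:
By the outcome, as a careful person would: the job done as asked, in the order asked, and still so for the second after the job is handed in, with the robot touching nothing.
It also fails if it takes over 54 s, if anything falls off the work surface, if the arm or the gripper's body presses on something with over 40 N, if the wrist force passes 120 N, or if a joint passes its speed limit or range.

## Working session

There is one attempt and no reset: what is moved stays moved. The work goes in short steps, Python scripts to look and compute and a tool call to move; the robot and the scene stay as the last step left them, time stands still between calls to the robot, and variables do not carry over. Pictures are saved under pics/ and viewed, at most 10 in all, crops included, and the job is handed in when it is done.

Besides the shell and the picture viewer there is one more tool, called by a JSON object that holds its "op" and its "data". jog_arm: Moves the arm, as the interface text tells. Scaled input: -1 to 1 covers 0.8 m each way for a shift and 360 degrees each way for a turn. Its arguments: {"type":"object","properties":{"targets":{"type":"array"},"newtons":{"type":"number"}},"required":["targets"]}

```bash
mkdir -p pics; cat > h.py <<'E'
import numpy as np, cv2, pickle
from station import ctrl
def grab(n,tag):
    f=ctrl.grab_frame(n); pickle.dump(f,open(f'pics/{tag}.pkl','wb')); cv2.imwrite(f'pics/{tag}.png',f['frame'][:,:,::-1]); return f
def load(tag): return pickle.load(open(f'pics/{tag}.pkl','rb'))
def K(f): return np.array([[f['fx'],0,f['cx']],[0,f['fy'],f['cy']],[0,0,1]]),np.array([f['k1'],0,0,0,0.])
def world(f,u,v,z=None):
    k,d=K(f); s=cv2.undistortPoints(np.array([[[u,v]]],float),k,d)[0,0]; R=np.array(f['R']);t=np.array(f['t'])
    r=R.T@np.array([s[0],s[1],1]); c=-R.T@t
    if z is None: return c+r*f['depth'][int(round(v)),int(round(u))]
    return c+r*(z-c[2])/r[2]
def proj(f,X):
    k,d=K(f); return cv2.projectPoints(np.atleast_2d(np.array(X,float)),cv2.Rodrigues(np.array(f['R']))[0],np.array(f['t'],float),k,d)[0][:,0]
E
python3 - <<'E'
from h import *
for n in('top','scene'):
    f=grab(n,n+'0'); print(n,f['fx'],f['k1'],-np.array(f['R']).T@f['t'],np.round(f['R'],2).tolist())
s=ctrl.get_state();print(s)
E
```

```text
top 446.1636617305651 -0.0637738960060647 [453.94562731  56.41655237 827.76991352] [[-0.02, -1.0, 0.03], [-0.99, 0.02, -0.13], [0.13, -0.03, -0.99]]
scene 570.7674839384046 -0.17857413812107586 [1090.01531884  523.43358654  839.26220549] [[-0.65, 0.76, 0.0], [0.55, 0.47, -0.7], [-0.53, -0.45, -0.72]]
{'t': 0.1, 'joint_positions': array([ 1.12211170e+00,  2.64708304e-01,  1.60527652e+00, -4.20241346e-05,
        1.27373664e+00, -3.69143823e-02]), 'dq': array([-1.08561722e-03, -2.27623015e-03, -1.91575734e-03, -2.69684592e-03,
        5.17820560e-04, -8.37289033e-05]), 'tau': array([ 7.59827217e-04, -5.16705143e+01, -3.68592095e+01, -6.48131686e-05,
        6.35492761e-03, -4.27166765e-05]), 'position': array([269.87938155, 617.94430364, 230.04490454]), 'eef_rot': array([-2.36408198e-04,  2.04427512e-01,  9.78881126e-01, -1.03800955e-03]), 'ft_force': array([0.2886427 , 0.41665361, 0.99293756]), 'wrist_torque': array([ 0.03724043,  0.05013965, -0.02248535]), 'gripper_force': 0.0, 'grip_width': 85.20333328200991}
```

View pics/top0.png

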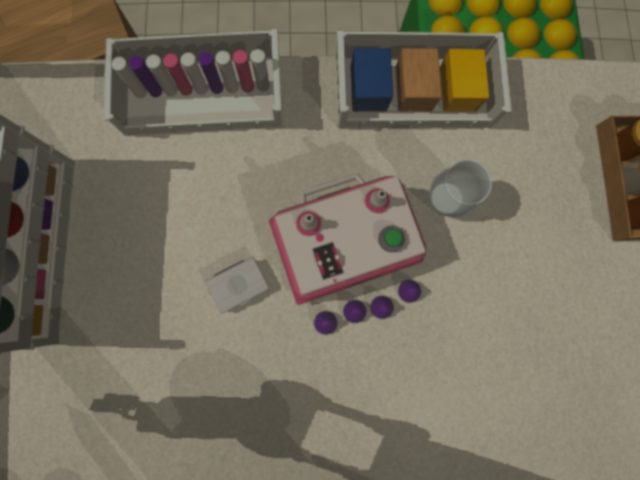

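View pics/scene0.png

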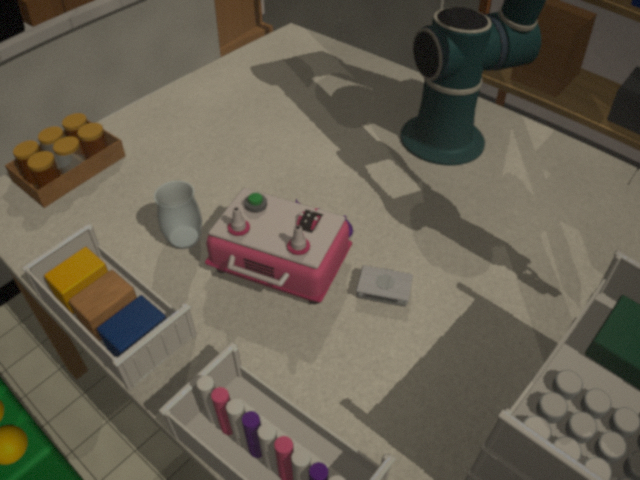

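The top view shows the pump centred near (348,238), the wheel near (328,260), the green button near (393,238), the weights at (326,322) to (410,290), the cup on the right and the tin on the left. I'll enlarge the pump next.

```bash
python3 - <<'E'
from h import *
a=load('top0')['frame'][165:345,260:460,::-1]; cv2.imwrite('pics/c1.png',cv2.resize(a,(800,720))[:600] if 0 else cv2.resize(a[:,:],(660,594),interpolation=cv2.INTER_CUBIC))
b=load('scene0')['frame'][180:300,200:360,::-1]; cv2.imwrite('pics/c2.png',cv2.resize(b,(800,600),interpolation=cv2.INTER_CUBIC))
E
```

```text
(no output)
```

View pics/c1.png

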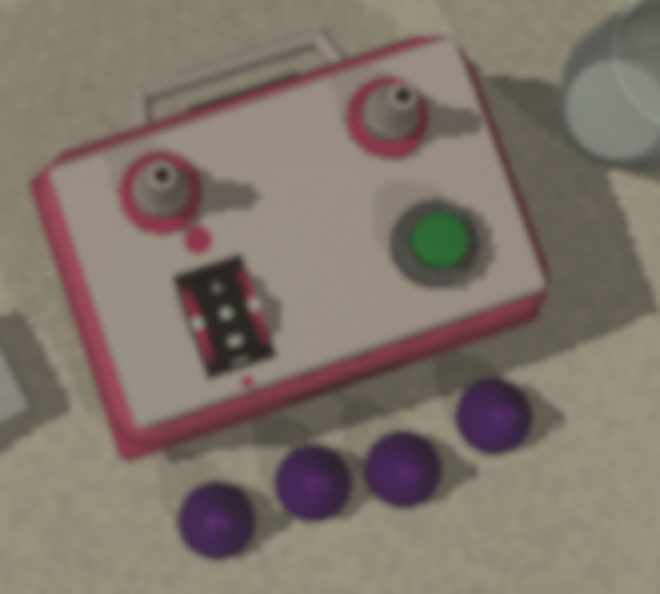

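View pics/c2.png

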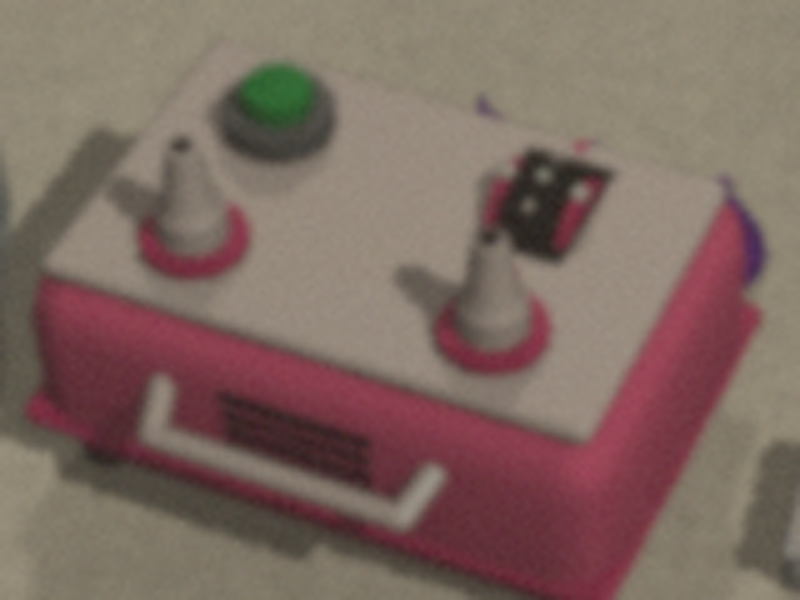

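Bars on the tread in the top crop: a small one at (217,288), the set one at (227,313) between the pointers, and wider white ones at (236,340) and (240,360). None is yellow, so it is probably at setting 2 (maybe 3). I'll fit the pump pose from landmarks in both views.

```bash
python3 - <<'E'
from h import *
from scipy.optimize import least_squares
T=load('top0');S=load('scene0')
L={'btn':(-30,-60,129),'nl':(38,60,155),'nr':(38,-60,155),'wh':(-30,50,121)}
s=3.3
top={'btn':(441,240),'nl':(162,175),'nr':(402,95),'wh':(226,313)}
sc={'btn':(277,95),'nl':(489,238),'nr':(180,145)}
P=[];
for n,(u,v) in top.items(): P.append((T,n,260+(u+.5)/s-.5,165+(v+.5)/s-.5))
for n,(u,v) in sc.items(): P.append((S,n,200+(u+.5)/5-.5,180+(v+.5)/5-.5))
def w(p,X): c,q=np.cos(p[2]),np.sin(p[2]); return np.array([p[0]+c*X[0]-q*X[1],p[1]+q*X[0]+c*X[1],X[2]])
def fit(P):
    r=least_squares(lambda p:np.concatenate([world(f,u,v,L[n][2])[:2]-w(p,L[n])[:2] for f,n,u,v in P]),[500,0,0]);return r.x,r.fun.reshape(-1,2).round(1)
for Q in(P[:4],P[4:],P):
    x,r=fit(Q);print(x,np.degrees(x[2]));print(r.tolist())
p=x; np.save('pose.npy',p)
for n in('wh','btn'): print(n,w(p,L[n]))
for n,u,v in(('cup',460,188),('w3',326,322),('w2',355,311),('w1',382,307),('w0',410,291),('tin',237,285)): print(n,world(T,u,v).round(),world(T,u,v,45).round())
u,v=[int(x) for x in(345,240)];print('deck',world(T,u,v))
E
```

```text
[ 5.67079147e+02 -2.22757755e+01  3.07738600e-01] 17.632122957066407
[[-0.5, 0.1], [-0.0, -0.2], [0.3, 0.3], [0.2, -0.2]]
[ 5.69867549e+02 -2.26028223e+01  3.12315795e-01] 17.89437692107111
[[2.7, 3.8], [-1.2, -1.7], [-1.5, -2.2]]
[ 5.68277107e+02 -2.24178080e+01  3.11438395e-01] 17.844105614663704
[[-1.9, 0.3], [-1.0, -0.1], [-1.1, 0.3], [-0.9, 0.1], [4.3, 3.6], [0.4, -1.8], [0.1, -2.3]]
wh [524.39888571  15.98403689 121.        ]
btn [558.10598246 -88.72428001 129.        ]
cup [ 666. -244.   16.] [ 658. -234.   45.]
w3 [422.  18.  47.] [422.  18.  45.]
w2 [440. -34.  33.] [440. -33.  45.]
w1 [445. -83.  33.] [446. -81.  45.]
w0 [454.  56. 828.] [ 472. -132.   45.]
tin [490. 174.  29.] [489. 172.  45.]
deck [556.34526779 -13.09172496 107.5214606 ]
```

```bash
python3 - <<'E'
from h import *
from scipy.spatial.transform import Rotation as Ro
st=ctrl.get_state();q=st['eef_rot'];R=Ro.from_quat(np.r_[q[1:],q[0]]).as_matrix()
print(R.round(4))
a=np.radians(17.7);c,s=np.cos(a),np.sin(a)
wt=np.array([567.5+c*-30-s*50,-22.3+s*-30+c*50,0]);ex=np.array([c,s,0])
goal=wt-7*ex;goal[2]=190; print(wt,goal)
d=R.T@(goal-[270.172,618.567,231.28]);print('shift',d/800)
Rg=np.array([[-c,-s,0],[-s,c,0],[0,0,-1.]]);print('turn',Ro.from_matrix(R.T@Rg).as_rotvec()/(2*np.pi))
E
```

```text
[[-9.164e-01  4.002e-01 -9.000e-04]
 [ 4.002e-01  9.164e-01 -1.900e-03]
 [ 0.000e+00 -2.100e-03 -1.000e+00]]
[523.71850252  16.21208223   0.        ] [517.04987215  14.08385081 190.        ]
shift [-0.58521488 -0.56883135  0.05278857]
turn [-0.00032182 -0.00012794 -0.11469993]
```

{"op": "jog_arm", "data": {"targets": [[-0.585, -0.569, 0, 0, 0, -0.1147, 0], [-0.585, -0.569, 0, 0, 0, -0.1147, 0], [-0.585, -0.569, 0, 0, 0, -0.1147, 0], [-0.585, -0.569, 0, 0, 0, -0.1147, 0], [-0.585, -0.569, 0, 0, 0, -0.1147, 0], [-0.585, -0.569, 0, 0, 0, -0.1147, 0], [-0.585, -0.569, 0, 0, 0, -0.1147, 0], [-0.585, -0.569, 0, 0, 0, -0.1147, 0], [-0.585, -0.569, 0, 0, 0, -0.1147, 0], [-0.585, -0.569, 0, 0, 0, -0.1147, 0], [-0.585, -0.569, 0.05, 0, 0, -0.1147, 0], [-0.585, -0.569, 0.05, 0, 0, -0.1147, 0], [-0.585, -0.569, 0.05, 0, 0, -0.1147, 0], [-0.585, -0.569, 0.05, 0, 0, -0.1147, 0], [-0.585, -0.569, 0.05, 0, 0, -0.1147, 0], [-0.585, -0.569, 0.05, 0, 0, -0.1147, 0]]}}

```text
t: 2.1
position: [517.1, 14.8, 192.1]
eef_rot: [0.001, -0.154, 0.988, -0.0]
ft_force: [-0.7, -0.3, 0.3]
grip_width: -0.0
gripper_force: 0.0
```

{"op": "jog_arm", "data": {"targets": [[0, 0, 0.04, 0, 0, 0, 0], [0, 0, 0.075, 0, 0, 0, 0], [0, 0, 0.075, 0, 0, 0, 0], [0, 0, 0.075, 0, 0, 0, 0]]}}

```text
t: 2.6
position: [517.6, 14.2, 132.3]
eef_rot: [0.001, -0.154, 0.988, -0.0]
ft_force: [0.1, 0.6, 0.9]
grip_width: -0.2
gripper_force: 0.0
```

```bash
python3 - <<'E'
from h import *
f=grab('scene','s1');g=grab('top','t1')
b=f['frame'][170:290,230:390,::-1];a=g['frame'][195:315,260:420,::-1]
cv2.imwrite('pics/c3.png',np.hstack([cv2.resize(x,(400,300),interpolation=cv2.INTER_CUBIC) for x in (b,a)]))
s=ctrl.get_state();print(s['position'],s['ft_force'],proj(f,[523.7,16.2,122]),proj(f,s['position']))
E
```

```text
[518.17615558  14.13991612 133.0214976 ] [-0.41801231  0.42901013  0.25170106] [[309.37636525 214.69903766]] [[310.46106176 208.217668  ]]
```

View pics/c3.png

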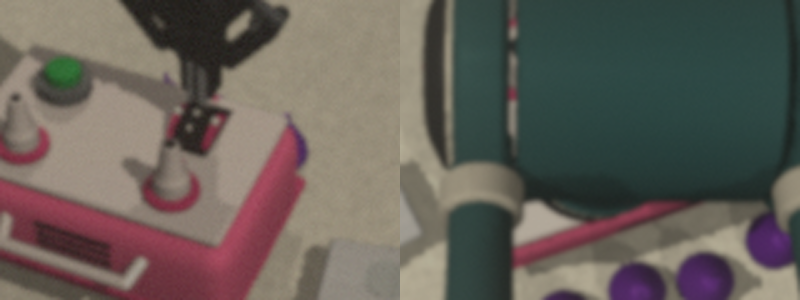

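The scene crop shows the shut fingertips directly above the wheel, around (197,95). I'll go down to contact.

{"op": "jog_arm", "data": {"targets": [[0, 0, 0.01, 0, 0, 0, 0], [0, 0, 0.0115, 0, 0, 0, 0], [0, 0, 0.0115, 0, 0, 0, 0], [0, 0, 0.0115, 0, 0, 0, 0]]}}

```text
t: 3.2
position: [516.8, 14.1, 122.1]
eef_rot: [-0.0, -0.154, 0.988, -0.0]
ft_force: [-0.4, 0.2, -0.5]
grip_width: 0.3
gripper_force: 0.0
```

{"op": "jog_arm", "data": {"targets": [[0, 0, 0.001, 0, 0, 0, 0], [0, 0, 0.0012, 0, 0, 0, 0], [0, 0, 0.0012, 0, 0, 0, 0]]}}

```text
t: 3.58
position: [517.1, 14.1, 121.9]
eef_rot: [0.0, -0.154, 0.988, -0.0]
ft_force: [-1.2, 1.3, 5.7]
grip_width: 0.4
gripper_force: 2.7
```

{"op": "jog_arm", "data": {"targets": [[-0.004, 0, 0, 0, 0, 0, 0], [-0.008, 0, 0, 0, 0, 0, 0], [-0.012, 0, 0, 0, 0, 0, 0], [-0.016, 0, 0, 0, 0, 0, 0], [-0.019, 0, 0, 0, 0, 0, 0], [-0.019, 0, 0, 0, 0, 0, 0]]}}

```text
t: 4.32
position: [531.6, 18.7, 121.9]
eef_rot: [0.0, -0.154, 0.988, -0.0]
ft_force: [-1.9, 0.4, 6.8]
grip_width: -0.3
gripper_force: 3.4
```

```bash
python3 - <<'E'
from h import *
s=ctrl.get_state();print(s['position'],s['ft_force'])
E
```

```text
[531.56512745  18.74196794 121.91384264] [-1.89863156  0.3982929   6.77919504]
```

{"op": "jog_arm", "data": {"targets": [[0, 0, -0.02, 0, 0, 0, 0], [0.019, 0, -0.03, 0, 0, 0, 0], [0.019, 0, -0.03, 0, 0, 0, 0]]}}

```text
t: 4.7
position: [516.2, 13.8, 145.9]
eef_rot: [0.001, -0.154, 0.988, -0.0]
ft_force: [0.2, -0.1, -0.6]
grip_width: -0.1
gripper_force: 0.0
```

```bash
python3 - <<'E'
from h import *
f=grab('scene','s2')
o=[cv2.resize(load(n)['frame'][195:245,280:335,::-1],(400,364),interpolation=cv2.INTER_CUBIC) for n in('s1','s2')]
cv2.imwrite('pics/c4.png',np.hstack(o))
print(ctrl.get_state()['position'])
E
```

```text
[516.41685835  13.86987745 145.52053986]
```

View pics/c4.png

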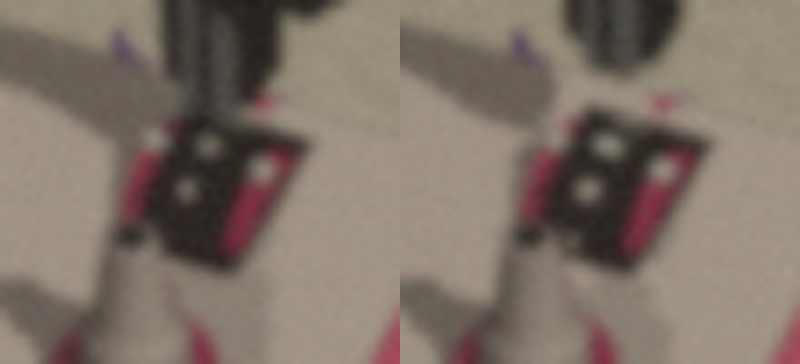

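Before (left) the set bar is at (207,145). After (right) a wider one sits at (607,143) and the previous one has moved to (588,188), with a smaller one at (570,240). That is one clean click (2→3), and the pump has not moved. Two more strokes come next.

{"op": "jog_arm", "data": {"targets": [[0, 0, 0.025, 0, 0, 0, 0], [0, 0, 0.03, 0, 0, 0, 0], [0, 0, 0.03, 0, 0, 0, 0], [-0.004, 0, 0.03, 0, 0, 0, 0], [-0.008, 0, 0.03, 0, 0, 0, 0], [-0.012, 0, 0.03, 0, 0, 0, 0], [-0.016, 0, 0.03, 0, 0, 0, 0], [-0.019, 0, 0.03, 0, 0, 0, 0], [-0.019, 0, 0.03, 0, 0, 0, 0], [-0.019, 0, 0.01, 0, 0, 0, 0], [0, 0, 0, 0, 0, 0, 0], [0, 0, 0, 0, 0, 0, 0]]}}

```text
t: 6.25
position: [516.1, 13.7, 145.9]
eef_rot: [0.0, -0.154, 0.988, -0.0]
ft_force: [0.0, 0.2, -1.4]
grip_width: -0.0
gripper_force: 0.0
```

{"op": "jog_arm", "data": {"targets": [[0, 0, 0.025, 0, 0, 0, 0], [0, 0, 0.03, 0, 0, 0, 0], [0, 0, 0.03, 0, 0, 0, 0], [-0.004, 0, 0.03, 0, 0, 0, 0], [-0.008, 0, 0.03, 0, 0, 0, 0], [-0.012, 0, 0.03, 0, 0, 0, 0], [-0.016, 0, 0.03, 0, 0, 0, 0], [-0.019, 0, 0.03, 0, 0, 0, 0], [-0.019, 0, 0.03, 0, 0, 0, 0], [-0.019, 0, 0.01, 0, 0, 0, 0], [0, 0, 0, 0, 0, 0, 0], [0, 0, 0, 0, 0, 0, 0]]}}

```text
t: 7.75
position: [516.1, 13.7, 145.9]
eef_rot: [0.0, -0.154, 0.988, -0.0]
ft_force: [-0.3, -0.4, 0.3]
grip_width: 0.1
gripper_force: 0.0
```

```bash
python3 - <<'E'
from h import *
f=grab('scene','s3')
o=[cv2.resize(load(n)['frame'][195:245,280:335,::-1],(400,364),interpolation=cv2.INTER_CUBIC) for n in('s2','s3')]
cv2.imwrite('pics/c5.png',np.hstack(o))
E
```

```text
(no output)
```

View pics/c5.png

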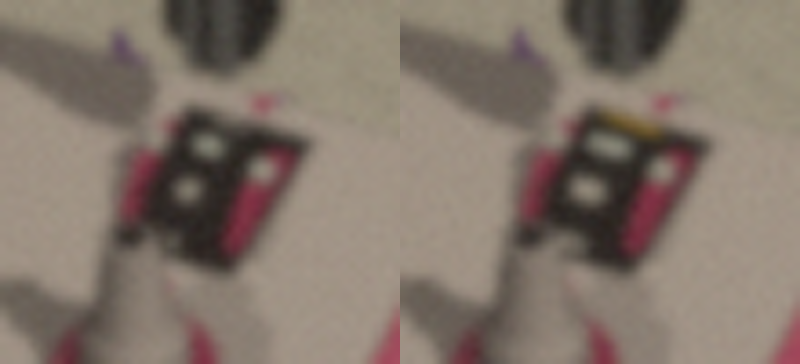

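The yellow bar is now at (635,125), one click short of the top, so the wheel is at setting 5. One more stroke.

{"op": "jog_arm", "data": {"targets": [[0, 0, 0.025, 0, 0, 0, 0], [0, 0, 0.03, 0, 0, 0, 0], [0, 0, 0.03, 0, 0, 0, 0], [-0.004, 0, 0.03, 0, 0, 0, 0], [-0.008, 0, 0.03, 0, 0, 0, 0], [-0.012, 0, 0.03, 0, 0, 0, 0], [-0.016, 0, 0.03, 0, 0, 0, 0], [-0.019, 0, 0.03, 0, 0, 0, 0], [-0.019, 0, 0.03, 0, 0, 0, 0], [-0.019, 0, 0.01, 0, 0, 0, 0], [0, 0, 0, 0, 0, 0, 0], [0, 0, 0, 0, 0, 0, 0]]}}

```text
t: 9.3
position: [516.2, 13.8, 146.0]
eef_rot: [0.0, -0.154, 0.988, -0.0]
ft_force: [0.9, 0.6, 0.6]
grip_width: -0.3
gripper_force: 0.0
```

```bash
python3 - <<'E'
from h import *
f=grab('scene','s4')
o=[cv2.resize(load(n)['frame'][195:245,280:335,::-1],(400,364),interpolation=cv2.INTER_CUBIC) for n in('s3','s4')]
cv2.imwrite('pics/c6.png',np.hstack(o))
E
```

```text
(no output)
```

View pics/c6.png

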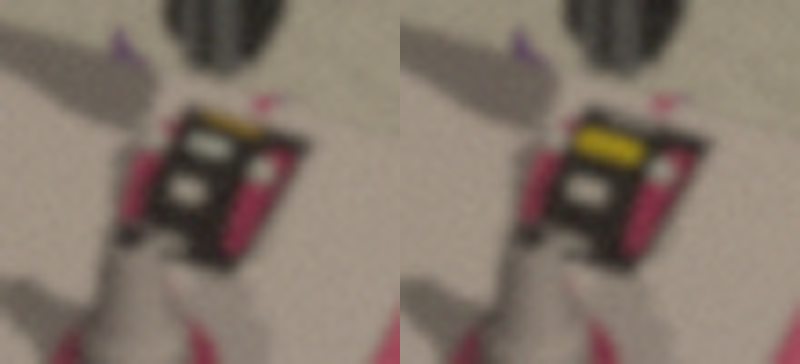

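The yellow bar now sits between the pointers at (610,145). Moving over the start button.

{"op": "jog_arm", "data": {"targets": [[-0.00875, -0.06, -0.015, 0, 0, 0, 0], [-0.00875, -0.1375, -0.015, 0, 0, 0, 0], [-0.00875, -0.1375, -0.005, 0, 0, 0, 0], [-0.00875, -0.1375, 0.015, 0, 0, 0, 0], [-0.00875, -0.1375, 0.019, 0, 0, 0, 0], [-0.00875, -0.1375, 0.019, 0, 0, 0, 0]]}}

```text
t: 10.1
position: [555.8, -87.3, 129.1]
eef_rot: [-0.001, -0.155, 0.988, 0.0]
ft_force: [-0.9, 0.3, 1.6]
grip_width: 0.3
gripper_force: 0.6
```

{"op": "jog_arm", "data": {"targets": [[0, 0, 0.003, 0, 0, 0, 0], [0, 0, 0.006, 0, 0, 0, 0], [0, 0, 0.0085, 0, 0, 0, 0], [0, 0, 0.0085, 0, 0, 0, 0], [0, 0, 0.0085, 0, 0, 0, 0]]}}

```text
t: 10.72
position: [557.4, -88.4, 123.6]
eef_rot: [0.0, -0.154, 0.988, 0.0]
ft_force: [-0.2, 3.0, 4.2]
grip_width: -0.3
gripper_force: 2.3
```

{"op": "jog_arm", "data": {"targets": [[0, 0, 0.001, 0, 0, 0, 0], [0, 0, 0.002, 0, 0, 0, 0], [0, 0, 0.002, 0, 0, 0, 0], [0, 0, 0.002, 0, 0, 0, 0]]}}

```text
t: 11.22
position: [557.5, -88.5, 123.0]
eef_rot: [0.001, -0.154, 0.988, 0.0]
ft_force: [-2.7, 3.9, 10.0]
grip_width: -0.0
gripper_force: 5.3
```

The button bottomed out at 123.0 mm with 10 N. Releasing and going up.

{"op": "jog_arm", "data": {"targets": [[0, 0, -0.005, 0, 0, 0, 0], [0, 0, -0.02, 0, 0, 0, 0], [0, 0, -0.08, 0, 0, 0, 0], [0, 0, -0.13, 0, 0, 0, 0], [0.05, 0, -0.16, 0, 0, 0, 0], [0.05, 0, -0.16, 0, 0, 0, 0], [0.05, 0, -0.16, 0, 0, 0, 0], [0.05, 0, -0.16, 0, 0, 0, 0]]}}

```text
t: 12.22
position: [518.6, -100.6, 248.1]
eef_rot: [-0.001, -0.154, 0.988, 0.0]
ft_force: [-0.2, -0.0, -0.2]
grip_width: -0.1
gripper_force: 0.0
```

```bash
python3 - <<'E'
from h import *
f=grab('scene','s5')
o=[cv2.resize(load(n)['frame'][160:300,150:340,::-1],(400,295),interpolation=cv2.INTER_CUBIC) for n in('scene0','s5')]
cv2.imwrite('pics/c7.png',np.hstack(o)); print(ctrl.get_state()['position'])
E
```

```text
[ 518.64818075 -100.50620321  248.06430839]
```

View pics/c7.png

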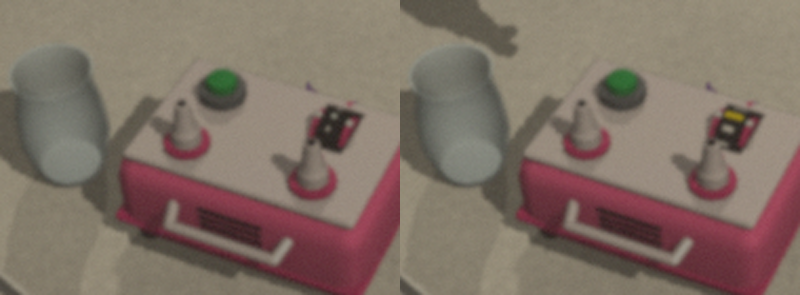

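The button is back up at (622,82), the yellow bar is still set at (735,117), and the pump and cup have not moved. Handing in.

```bash
python3 -c "
from station import ctrl
print(ctrl.sign_off())"
```

```text
the job is handed in; nothing more can be done
None
```

The pump is set to yellow (setting 6), and the start button was then pressed fully down and came back up. The pump and cup had not moved in the last picture; I didn't recheck the weights and tin. The job is handed in at about 12 s.

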